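# Centrifuge safety check: reset the stop, hold the lid at its balance point

### The job

Do the safety check on the small white benchtop centrifuge: push its red mushroom stop button down until it latches, then twist it clockwise until it is freed, and let go so that it springs out and back. Then lift the lid by its steel handle clearly past the point where the gas strut starts to carry it, ease it back without letting it drop to just below that balance point (within about ten degrees), where it wants to fall shut again, and finish still holding it there by the handle so that I can inspect the strut and the seal. Leave the things standing round the centrifuge where they are.

Things in the scene. Friction and masses are not known exactly. Their poses are not given: they have to be found in the camera images.
- centrifuge: White benchtop centrifuge, fixed, 260 (x) by 316 (y) mm. Origin under its middle on the worktop; x to its back, y to its left, z up. Deck at 125 mm; lid and bowl on the left, gas strut outside the left flank. On the right an 82 mm wide control pod, top at 146 mm, with the red stop button near its front and a sloped display, up to 170 mm high, 75 mm or more behind the button's axis.
- stop_base (a point): Point on the pod's top face on the vertical axis of the stop button (centrifuge frame -55, -117, 146 mm). A yellow collar, 52 mm across and 10 mm high, tapering to 35 mm, surrounds the axis here.
- stop_top (a point): Centre of the top of the red mushroom head, which moves with it: 44.5 mm above the pod's top when out, 38.5 mm when latched. The head is 40 mm across and 26.5 mm high (this point down to its underside); its side is straight and can be gripped between 7.5 and 18.5 mm below this point. White arrows on top show clockwise.
- stop_plunger (a joint): How far the red head is pushed in, m: 0 out, 0.006 fully in. It snaps: about 9.6 N to start it, then it goes over centre at 0.004 and stays latched at 0.006 until twisted.
- stop_head (a joint): Twist of the red head, rad, positive clockwise from above: 0 at rest, 1.0 end stop. A light spring (under 0.1 N m) turns it back when let go. Twisting the latched head lifts it by a cam, 5.5 mm per rad; past 0.45 rad it is over centre and springs out (if gripped hard, fully only when let go). Turn it 0.7 to 0.8 rad.
- lid (a joint): Opening of the lid, rad: 0 shut, 1.35 fully open; not locked. It weighs 1.4 kg and a gas strut helps: the balance point is at 0.80 rad (46 degrees). Below it the lid falls shut when let go, above it the strut swings it fully open. About 6 N upward at the handle starts it, under 1.5 N holds it within 10 degrees of balance.
- lid_hinge (a point): Middle of the lid's hinge line, at the rear of the deck (centrifuge frame 108, 35, 140 mm). The hinge line runs along the centrifuge's y axis; the lid opens up and to the back.
- lid_handle (a point): Middle of the lid's steel handle bar; moves with the lid. Round bar, 12 mm thick, along the centrifuge's y axis, straight for 86 mm, near the lid's front edge, its axis 40 mm above the lid's top face. Lid shut: 194 mm in front of and 50 mm above the hinge line. Fingers pinching it from above, front and back, can stay upright while the bar turns between them.
- jar_y: Specimen jar with yellow cap, 64 mm across, 77 mm high, loose on the worktop left of the centrifuge; origin at the centre of its underside. Leave alone.
- jar_r: Specimen jar with red cap, 64 mm across, 77 mm high, loose on the left; origin at the centre of its underside. Leave alone.
- tubes: White tube rack with yellow-capped tubes, 78 by 236 mm, 93 mm high, loose on the right; origin at the centre of its underside. Leave alone.
- pen: Blue and white marker pen, 14 by 125 mm, 15 mm high, lying on the left; origin under its middle. Leave alone.

How it is judged (in metres and radians):
On the way, in this order (a step that is already met when the one before it is completed fails the run):
1. the red stop button is pushed in and latched (more than 5 mm) (value of joint stop_plunger above 0.005 m), for 0.3 s.
2. its head is twisted clockwise (more than 0.3 rad) (value of joint stop_head above 0.3 rad), for 0.1 s.
3. the head has sprung out (within 1 mm) and turned back, let go, while the lid is still shut (value of joint stop_plunger below 0.001 m and value of joint each of stop_head, lid below 0.1 rad), for 0.2 s.
4. the lid is raised by its handle clearly past the balance point (more than 0.87 rad, the grasp within 60 mm of the middle of the handle bar) (value of joint lid above 0.87 rad and distance between the grasp point and lid_handle below 0.06 m), for 0.2 s.
At the end, for the whole second after the job is handed in: Lid still at 0.59 to 0.77 rad (2 to 12 degrees below the balance point at 0.80), held by the fingers (over 0.3 N) within 60 mm of the middle of its handle bar; stop button out (within 1 mm); jars, rack and pen upright and within 30 mm of where they were (value of joint lid between 0.59 and 0.77 rad and velocity of joint lid between -0.1 and 0.1 rad/s and contact force between the fingers and lid above 0.3 N and distance between the grasp point and lid_handle below 0.06 m and value of joint stop_plunger below 0.001 m and distance of each of jar_y, jar_r, tubes, pen from where it was at the start of the episode below 0.03 m and angle between each of jar_y, jar_r, tubes's own z axis and vertical below 0.3 rad); the arm keeps its last pose, push and grip.
It fails at once if the lid drops (falls faster than 2.5 rad/s) (velocity of joint lid below -2.5 rad/s).
It fails at once if the yellow-capped jar is pushed more than 30 mm (distance of jar_y from where it was at the start of the episode above 0.03 m).
It fails at once if the red-capped jar is pushed more than 30 mm (distance of jar_r from where it was at the start of the episode above 0.03 m).
It fails at once if the tube rack is pushed more than 30 mm (distance of tubes from where it was at the start of the episode above 0.03 m).
It fails at once if the marker pen is pushed more than 30 mm (distance of pen from where it was at the start of the episode above 0.03 m).
It also fails if it takes over 58 s, if anything falls off the work surface, if the arm or the gripper's body presses on something with over 40 N, if the wrist force passes 120 N, or if a joint passes its speed limit or range.

### The arm

A 6-joint arm with a two-finger parallel gripper is mounted at the origin on a cart in front of the work surface, level with it; the furniture and walls round the work are solid. World frame = base frame: x ahead of the robot, y to its left, z up, the work surface at z = 0. Lengths are in m, angles in degrees, forces in N, time in s.
With the tool pointing down it reaches from about 0.4 to 0.825 m from the base axis. Payload 7 kg.
Tool frame: the origin (TCP) lies between the finger pads; the fingertips stand 25 mm ahead of it and the grasp point (between the pads) lies 6 mm ahead of it; z points along the fingers, y is the line along which they close (so a half turn about z gives the same grasp; the last joint's range is limited). The gripper opens to 88 mm and grips with 3 to 60 N. Pads are 19 mm wide; open, the fingers measure 130 mm over their backs; the gripper's body (78 mm by 193 mm) begins 47 mm behind the grasp point.
Start: joints at [-58.035, 20.546, 0.682, 0, -70.136, -16.507], TCP at [0.18, -0.651, 0.218] pointing down, gripper open.
Joint ranges: [-176.03, 176.03], [-82.01, 121.73], [-58.28, 71.71], [-173.87, 95.51], [-174.79, -0.11], [-173.66, 173.66]. Speed limits (degrees/s): [136.94, 136.94, 172.46, 180, 180, 180].

### API

Orientations are given as [roll, pitch, yaw] about the fixed x, y, z axes, in that order (R = Rz(yaw) Ry(pitch) Rx(roll)).
In Python, from plant import r gives the robot as it stands.
- The arm moves only by the shell command python3 -m crank 'ROWS' [FORCE]. ROWS is JSON, a list of rows, each a list of 3 entries, a list of its own where there are three numbers: the turn, a rotation vector about the tool's x, y, z in degrees, then the shift along the tool's x, y, z in cm, then the closure, from -1 (fully open) to 1 (shut). In form: [[[wx, wy, wz], [dx, dy, dz], fingers], ...]. A call has 1 to 8 rows; each row shifts and turns the commanded pose from where the row before left it, along the tool's axes as they then stand; what a row does not reach is not made up. A row lasts 1/10 s, in which the tool goes at most 50 mm and 8.59 degrees, less where a joint would pass 70% of its speed; a pose out of reach is approached as far as the arm can. A call with a gripper value outside its range is refused whole. The fingers move at their own pace and stop on an object; FORCE is the grip in N (left out, the last holds). Time passes only in rows, so rows that do not move let the fingers close. It gives the time, the measured TCP pose, the force, the opening and the grip force at its end, in the units of the state.
- r.get_state(): the state, without advancing time (a new reading comes with each control period).
- r.capture(name): name is "scene" or "top" or "wrist"; returns a dict with "color" (420x560x3 uint8, red, green, blue), "range_z" (420x560 float32, m along the optical axis (not along the pixel's ray), 0 where there is no reading), "intrinsics" (3x3 intrinsics, pixels), "world_from_camera" (4x4, takes a point from camera to world coordinates); the wrist camera has in their place "hand_eye" (4x4, takes a point from camera to tool coordinates, whose origin is the TCP and whose axes are the flange's). Camera axes: x right, y down, z forward; pixel columns grow to the right and rows downward; lengths in m; the calibration is good to about 2 mm. A picture is of the moment at which its call begins: read the wrist's pose just before it.
- r.close_job(): hands the job in; it is judged then, once.
The state is a dict: "time_s": time; "joints": joint angles; "qd": joint speeds; "joint_torque": joint torques, N m; "tcp_pos": TCP position; "eef_rot": TCP orientation; "contact_force": force on the tool from outside, world axes, zero at the start; "moment": the same for the moment, N m; "gripper_width": finger opening in m; "gripper_force": force on a finger pad.
Only numpy, scipy, OpenCV 4.12 (cv2) and the standard library are available. Lean on these libraries where they do the work, as an engineer would, in place of code of your own. Each camera call takes 0.05 s, during which the arm holds its last target. There are 200 camera calls.

## Working session

There is one attempt and no reset: what is moved stays moved. The work goes in short steps, Python scripts to look and compute and a shell command to move; the robot and the scene stay as the last step left them, time stands still between calls to the robot, and variables do not carry over. Pictures are saved under pics/ and viewed, at most 10 in all, crops included, and the job is handed in when it is done.

```bash
mkdir -p pics; ls
cat > h.py <<'E'
import numpy as np, cv2
from plant import r
def cap(n,f):
    c=r.capture(n); cv2.imwrite(f'pics/{f}.png',c['color'][:,:,::-1]); np.savez(f'pics/{f}.npz',**{k:c[k] for k in c if k!='name'}); return c
def cloud(c,T):
    K=c['intrinsics'];z=c['range_z'];v,u=np.indices(z.shape)
    P=np.stack([(u-K[0,2])/K[0,0]*z,(v-K[1,2])/K[1,1]*z,z],-1)
    return P@T[:3,:3].T+T[:3,3]
E
python3 - <<'E'
from h import *
print(r.get_state())
for n in('scene','top'):
    c=cap(n,n); print(np.round(c['world_from_camera'],3).tolist())
E
```

```text
pics
{'time_s': 0.0, 'joints': array([-5.80347666e+01,  2.05915973e+01,  6.31794346e-01, -1.93608894e-02,
       -7.01351568e+01, -1.65081461e+01]), 'qd': array([-0.00978628,  0.16511166,  0.04300035,  0.05692642,  0.0013648 ,
       -0.05297966]), 'joint_torque': array([-2.72672478e-04, -5.82712984e+01,  2.93045300e+01,  6.99709922e+00,
        6.59348574e-03, -1.61590774e-04]), 'tcp_pos': array([ 0.17973966, -0.65009398,  0.21690822]), 'eef_rot': array([ 1.79903783e+02, -9.53544410e-03, -1.64549499e+02]), 'contact_force': array([ 0.39181889, -0.33923357,  0.05955282]), 'moment': array([-0.02539745,  0.00255474,  0.06221159]), 'gripper_force': 0.0, 'gripper_width': 0.08751754574139621}
[[-0.826, -0.251, 0.504, 0.001], [-0.563, 0.393, -0.727, 0.914], [-0.016, -0.885, -0.466, 0.703], [0.0, 0.0, 0.0, 1.0]]
[[-0.001, -0.998, 0.064, 0.526], [-1.0, 0.0, -0.01, 0.006], [0.01, -0.064, -0.998, 1.675], [0.0, 0.0, 0.0, 1.0]]
```

View pics/top.png

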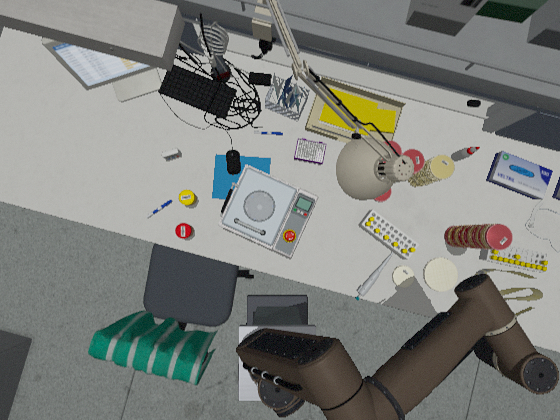

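View pics/scene.png

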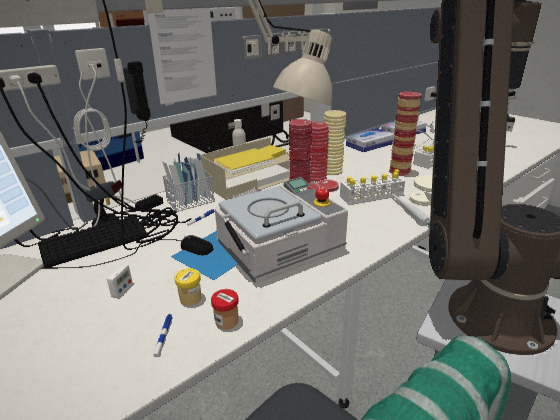

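Run:
```python
from h import *
for n in('top','scene'):
    c=dict(np.load(f'pics/{n}.npz')); W=cloud(c,c['world_from_camera']); h=cv2.cvtColor(c['color'],cv2.COLOR_RGB2HSV).astype(int)
    H,S,V=h[...,0],h[...,1],h[...,2]
    for nm,m in (('red',((H<8)|(H>172))&(S>150)&(V>80)),('yel',(H>18)&(H<35)&(S>130)&(V>100))):
        k,l,st,ce=cv2.connectedComponentsWithStats((m&(c['range_z']>0)).astype(np.uint8))
        for i in range(1,k):
            if st[i,4]>25:
                p=W[l==i]; print(n,nm,st[i,4],ce[i].round(),np.median(p,0).round(3),p.min(0).round(3),p.max(0).round(3))
```

```text
top red 145 [183. 230.] [0.541 0.37  0.077] [0.509 0.346 0.065] [0.569 0.407 0.09 ]
top red 56 [289. 235.] [ 0.521 -0.044  0.189] [ 0.503 -0.063  0.181] [ 0.536 -0.029  0.196]
top yel 1172 [368. 111.] [ 1.013 -0.364  0.111] [ 0.828 -0.472  0.089] [ 1.11  -0.127  0.788]
top yel 49 [339. 109.] [ 0.975 -0.215  0.114] [ 0.824 -0.312  0.105] [ 1.074 -0.112  0.781]
top yel 345 [333. 118.] [ 0.986 -0.216  0.111] [ 0.816 -0.311  0.1  ] [ 1.048 -0.168  0.577]
top yel 60 [369. 127.] [ 0.946 -0.364  0.113] [ 0.811 -0.39   0.106] [ 0.959 -0.227  0.621]
top yel 37 [363. 132.] [ 0.93  -0.339  0.112] [ 0.81  -0.359  0.104] [ 0.944 -0.249  0.568]
top yel 150 [187. 197.] [0.674 0.362 0.076] [0.645 0.333 0.002] [0.71  0.395 0.087]
top yel 41 [369. 221.] [ 0.577 -0.368  0.092] [ 0.56  -0.389  0.061] [ 0.594 -0.354  0.102]
top yel 44 [288. 235.] [ 0.523 -0.036  0.153] [ 0.499 -0.068  0.144] [ 0.544 -0.022  0.19 ]
top yel 238 [517. 261.] [ 0.415 -0.951  0.092] [ 0.381 -1.067  0.058] [ 0.461 -0.852  0.103]
scene red 31 [408. 116.] [ 0.503 -0.714  0.254] [ 0.477 -0.744  0.244] [ 0.539 -0.696  0.257]
scene 
[... 970 characters left out ...]
0.389 0.076] [0.508 0.347 0.038] [0.57 0.41 0.08]
scene yel 49 [429. 148.] [ 0.436 -0.863  0.085] [ 0.423 -0.958  0.073] [ 0.465 -0.846  0.096]
scene yel 856 [250. 157.] [ 0.999 -0.306  0.112] [ 0.92  -0.478  0.093] [ 1.111 -0.166  0.117]
scene yel 47 [395. 173.] [ 0.461 -0.504  0.089] [ 0.45  -0.702  0.024] [ 0.508 -0.492  0.095]
scene yel 26 [384. 176.] [ 0.486 -0.463  0.087] [ 0.478 -0.476  0.077] [ 0.495 -0.456  0.095]
scene yel 47 [350. 181.] [ 0.572 -0.361  0.087] [ 0.56  -0.381  0.075] [ 0.594 -0.348  0.095]
scene yel 91 [321. 203.] [ 0.512 -0.032  0.154] [ 0.495 -0.062  0.146] [ 0.543 -0.017  0.157]
scene yel 389 [187. 280.] [0.666 0.375 0.075] [0.643 0.338 0.037] [0.705 0.398 0.08 ]
```

The top view shows the centrifuge at about (268,212), turned roughly -20°, with the red button at (289,235) and the handle near its front left edge. In the scene view the jars, at (187,285) and (225,308), and the pen, at (163,335), stand to its left. The tube rack is at (373,187).

Run:
```python
from h import *
for n in('top','scene'):
    c=dict(np.load(f'pics/{n}.npz')); P=cloud(c,c['world_from_camera']).reshape(-1,3)
    m=(P[:,2]>.115)&(P[:,2]<.2)&(P[:,0]>.4)&(P[:,0]<.85)&(P[:,1]>-.15)&(P[:,1]<.3)
    rc=cv2.minAreaRect(P[m,:2].astype(np.float32)); print(n,m.sum(),rc)
c=np.array([.52,-.041])
for yaw in(-19,-20.5,-22):
    a=np.radians(yaw);R=np.array([[np.cos(a),-np.sin(a)],[np.sin(a),np.cos(a)]])
    o=c-R@[-.055,-.117]; print(yaw,'origin',o,'handle',o+R@[-.086,.035],'hinge',o+R@[.108,.035])
```

```text
top 5456 ((0.6186542510986328, 0.04297497868537903), (0.32643163204193115, 0.26224514842033386), 65.43392944335938)
scene 5653 ((0.6217995285987854, 0.0443425178527832), (0.3274226784706116, 0.26639899611473083), 65.82291412353516)
-19 origin [0.610095   0.05171942] handle [0.54017528 0.11281144] hinge [0.72360589 0.04965121]
-20.5 origin [0.61249123 0.04932924] handle [0.54419468 0.1122306 ] hinge [0.72590909 0.04429037]
-22 origin [0.61482408 0.04687715] handle [0.5481975  0.11154475] hinge [0.72807117 0.03887107]
```

```bash
python3 -m crank '[[[0,0,0],[0,0,-4],-1],[[0,0,0],[-3.1,3.1,-1.2],-1],[[0,0,0],[-3.1,3.1,-1.2],-1],[[0,0,0],[-3.1,3.1,-1.2],-1],[[0,0,0],[-3.1,3.1,-1.2],-1],[[0,0,0],[-3.1,3.1,-1.2],-1],[[0,0,0],[-3.1,3.1,-1.2],-1],[[0,0,0],[-3.1,3.1,-1.2],-1]]' 20
python3 -m crank '[[[0,0,0],[-3.1,3.1,0],-1],[[0,0,0],[-3.1,3.1,0],-1],[[0,0,0],[-3.1,3.1,0],-1],[[0,0,0],[-3.1,3.1,0],-1],[[0,0,0],[-3.1,3.1,0],-1],[[0,0,0],[-3.1,3.1,0],-1],[[0,0,0],[-3.1,3.1,0],-1],[[0,0,0],[-3.1,3.1,0],-1]]'
python3 -m crank '[[[0,0,-8.4],[0,0,0],1],[[0,0,-8.4],[0,0,0],1],[[0,0,-8.4],[0,0,0],1],[[0,0,-8.4],[0,0,0],1],[[0,0,-8.4],[0,0,0],1],[[0,0,-8.4],[0,0,0],1],[[0,0,0],[0,0,0],1]]'
python3 - <<'E'
from h import *
s=r.get_state();print(s)
c=cap('wrist','w1');print(c['hand_eye'].round(3).tolist(),c['intrinsics'].tolist())
E
```

```text
time_s: 0.9
tcp_pos: [0.3315, -0.3818, 0.3422]
eef_rot: [180.0, -0.0, -164.5]
contact_force: [1.4, -0.6, 0.6]
gripper_width: 0.0877
gripper_force: 0.0
time_s: 1.7
tcp_pos: [0.5045, -0.0766, 0.3418]
eef_rot: [180.0, 0.0, -164.5]
contact_force: [0.7, -0.8, -0.3]
gripper_width: 0.088
gripper_force: 0.0
time_s: 2.4
tcp_pos: [0.5039, -0.0784, 0.3415]
eef_rot: [180.0, -0.0, -114.0]
contact_force: [-0.3, 0.5, -0.3]
gripper_width: 0.0371
gripper_force: 0.0
{'time_s': 2.4, 'joints': array([ 1.32374717e+01,  1.41206177e+00, -7.50997961e+00, -9.10996683e-03,
       -8.11120143e+01, -3.72520356e+01]), 'qd': array([ 1.58891801e-03,  2.29399282e-02,  9.30458395e-02, -3.28926644e-02,
       -1.19628185e-01, -1.01924850e+01]), 'joint_torque': array([ 3.07602889e-02, -3.28197849e+01,  3.08108354e+01,  7.36759588e+00,
       -5.02777897e-03,  2.21750647e+00]), 'tcp_pos': array([ 0.50393009, -0.07842945,  0.34154633]), 'eef_rot': array([ 1.79967445e+02, -1.34510888e-02, -1.14015970e+02]), 'contact_force': array([-0.26788272,  0.48323381, -0.26546357]), 'moment': array([ 0.05610471,  0.08629958, -0.04676426]), 'gripper_force': 0.0, 'gripper_width': 0.03707972570622617}
[[-0.001, -0.967, -0.255, 0.068], [1.0, -0.0, -0.001, -0.001], [0.001, -0.255, 0.967, -0.166], [0.0, 0.0, 0.0, 1.0]] [[305.5307727179623, 0.0, 275.32829653159365], [0.0, 305.5307727179623, 211.9024457038571], [0.0, 0.0, 1.0]]
```

View pics/w1.png

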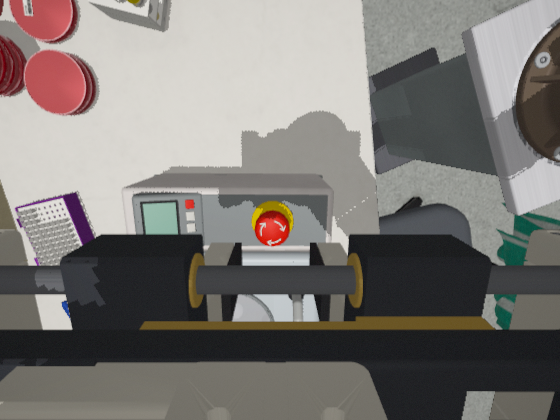

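The button is at about (271,226), the pod outline at (125–330,185–240), and the display at (165,215).

```bash
cat >> h.py <<'E'
from scipy.spatial.transform import Rotation as Ro
def wtool(s):
    T=np.eye(4);T[:3,:3]=Ro.from_euler('xyz',s['eef_rot'],degrees=True).as_matrix();T[:3,3]=s['tcp_pos'];return T
E
python3 - <<'E'
from h import *
s=r.get_state();c=dict(np.load('pics/w1.npz')); W=cloud(c,wtool(s)@c['hand_eye']); h=cv2.cvtColor(c['color'],cv2.COLOR_RGB2HSV).astype(int)
H,S,V=h[...,0],h[...,1],h[...,2]
near=(np.abs(W[...,:2]-[.52,-.041]).max(-1)<.06)&(W[...,2]>.12)&(W[...,2]<.21)
m=near&((H<8)|(H>172))&(S>150)&(W[...,2]>.17)
p=W[m];top=p[p[:,2]>p[:,2].max()-.006];print('red',len(p),p.max(0),p.min(0),cv2.minEnclosingCircle(top[:,:2].astype(np.float32)))
m=near&(H>18)&(H<35)&(S>130);p=W[m];print('yel',p.max(0),p.min(0),cv2.minEnclosingCircle(p[:,:2].astype(np.float32)))
# pod edge: top-surface points z .140-.150, right boundary
P=W.reshape(-1,3);m=(np.abs(P[:,2]-.146)<.005)&(np.abs(P[:,0]-.55)<.16)&(np.abs(P[:,1]+.05)<.12)
print(m.sum(),cv2.minAreaRect(P[m,:2].astype(np.float32)),np.median(P[m,2]))
# right edge: for bins along x take min y
q=P[m];e=[]
for x in np.arange(.5,.66,.006):
    k=q[np.abs(q[:,0]-x)<.003]
    if len(k)>5:e.append(k[k[:,1].argmin(),:2])
print(np.round(e,4).tolist())
E
```

```text
red 791 [ 0.54334029 -0.02855683  0.19151786] [ 0.50466623 -0.06638559  0.17454332] ((0.523917555809021, -0.04711335152387619), 0.01863621361553669)
yel [ 0.55072816 -0.02440435  0.18183255] [ 0.49858918 -0.07197074  0.14518701] ((0.5245298743247986, -0.04598308354616165), 0.02630343846976757)
9491 ((0.5948454737663269, -0.023426994681358337), (0.18313635885715485, 0.25823134183883667), 65.17807006835938) 0.14628152145332313
[[0.5024, -0.0797], [0.5089, -0.0831], [0.5141, -0.0863], [0.5207, -0.0893], [0.5263, -0.0919], [0.532, -0.0935], [0.5388, -0.0963], [0.5438, -0.0999], [0.5495, -0.1024], [0.5561, -0.1054], [0.5617, -0.1079], [0.5684, -0.1099], [0.5749, -0.113], [0.5795, -0.1159], [0.5855, -0.119], [0.5926, -0.1219], [0.598, -0.1244], [0.6046, -0.1274], [0.6109, -0.1315], [0.6153, -0.1324], [0.6222, -0.1354], [0.6288, -0.1384], [0.6348, -0.1414], [0.6401, -0.1434], [0.6458, -0.1459], [0.6529, -0.1494], [0.6574, -0.1525]]
```

```bash
python3 -m crank '[[[0,0,-0],[-3.7,-0.5,3],1],[[0,0,0],[0,0,3.5],1],[[0,0,0],[0,0,3.5],1],[[0,0,0],[0,0,1.5],1],[[0,0,0],[0,0,0],1]]' 20
python3 -m crank '[[[0,0,0],[0,0,0.5],1],[[0,0,0],[0,0,0.3],1],[[0,0,0],[0,0,0.3],1],[[0,0,0],[0,0,0.3],1],[[0,0,0],[0,0,0],1]]'
```

```text
time_s: 2.95
tcp_pos: [0.5222, -0.0469, 0.2243]
eef_rot: [179.8, -0.2, -114.4]
contact_force: [-0.4, -0.5, 0.0]
gripper_width: 0.0006
gripper_force: 0.0
time_s: 3.45
tcp_pos: [0.5237, -0.0467, 0.2128]
eef_rot: [180.0, 0.0, -114.2]
contact_force: [-0.3, 0.3, 0.2]
gripper_width: 0.0004
gripper_force: 0.0
```

```bash
python3 -m crank '[[[0,0,0],[0,0,0.2],1],[[0,0,0],[0,0,0],1]]'; python3 -m crank '[[[0,0,0],[0,0,0.2],1],[[0,0,0],[0,0,0],1]]'; python3 -m crank '[[[0,0,0],[0,0,0.2],1],[[0,0,0],[0,0,0],1]]'
```

```text
time_s: 3.65
tcp_pos: [0.5238, -0.0467, 0.2108]
eef_rot: [180.0, 0.0, -114.1]
contact_force: [0.6, -1.2, 0.3]
gripper_width: 0.0004
gripper_force: 0.0
time_s: 3.85
tcp_pos: [0.5237, -0.0467, 0.2086]
eef_rot: [180.0, -0.0, -114.1]
contact_force: [-0.8, 0.3, 0.1]
gripper_width: 0.0007
gripper_force: 0.0
time_s: 4.05
tcp_pos: [0.5237, -0.0467, 0.2066]
eef_rot: [180.0, -0.0, -114.1]
contact_force: [-0.7, 0.3, -0.6]
gripper_width: 0.0002
gripper_force: 0.0
```

```bash
python3 -m crank '[[[0,0,0],[0,0,0.2],1],[[0,0,0],[0,0,0],1]]'
python3 - <<'E'
from h import *
cap('wrist','w2');c=cap('scene','s2')
a=cv2.imread('pics/w2.png')[150:330,170:380];b=cv2.imread('pics/s2.png')[130:250,260:400]
cv2.imwrite('pics/c2.png',np.hstack([cv2.resize(a,(420,360)),cv2.resize(b,(380,360))]))
E
```

```text
time_s: 4.25
tcp_pos: [0.5237, -0.0467, 0.2046]
eef_rot: [180.0, -0.0, -114.1]
contact_force: [-0.1, -0.2, 0.0]
gripper_width: 0.0003
gripper_force: 0.0
```

View pics/c2.png

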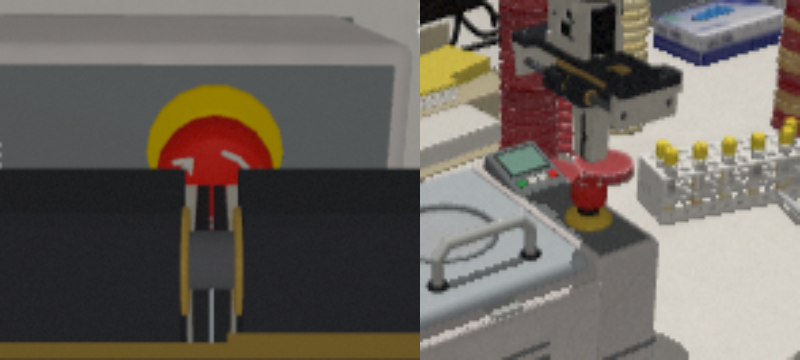

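The wrist view shows the closed fingers over the middle of the head. In the scene view the tips are just above it or touching it. I'll keep going down and watch the force.

```bash
for i in 1; do python3 -m crank '[[[0,0,0],[0,0,0.2],1],[[0,0,0],[0,0,0],1]]'; done; python3 -m crank '[[[0,0,0],[0,0,0.2],1],[[0,0,0],[0,0,0],1]]'; python3 -c "
from h import *
c=np.load('pics/s2.npz');W=cloud(c,c['world_from_camera']);h=cv2.cvtColor(c['color'],cv2.COLOR_RGB2HSV).astype(int)
m=((h[...,0]<8)|(h[...,0]>172))&(h[...,1]>150)&(np.abs(W[...,:2]-[.524,-.046]).max(-1)<.04);p=W[m];print(p.max(0),p.min(0),len(p))
c=np.load('pics/scene.npz');W=cloud(c,c['world_from_camera']);h=cv2.cvtColor(c['color'],cv2.COLOR_RGB2HSV).astype(int)
m=((h[...,0]<8)|(h[...,0]>172))&(h[...,1]>150)&(np.abs(W[...,:2]-[.524,-.046]).max(-1)<.04);p=W[m];print(p.max(0),p.min(0),len(p))"
```

```text
time_s: 4.55
tcp_pos: [0.5237, -0.0467, 0.2026]
eef_rot: [180.0, -0.0, -114.1]
contact_force: [-0.8, 0.6, 0.2]
gripper_width: 0.0001
gripper_force: 0.0
time_s: 4.75
tcp_pos: [0.5237, -0.0467, 0.2005]
eef_rot: [180.0, -0.0, -114.1]
contact_force: [-0.7, 0.1, -0.0]
gripper_width: 0.0
gripper_force: 0.0
[ 0.53615349 -0.02268377  0.35917219] [ 0.50083912 -0.08226201  0.14656925] 122
[ 0.53748701 -0.02274544  0.19160495] [ 0.50038996 -0.05971376  0.15986972] 120
```

Run:
```python
from h import *
c=cap('scene','s3');W=cloud(c,c['world_from_camera']);h=cv2.cvtColor(c['color'],cv2.COLOR_RGB2HSV).astype(int)
c0=np.load('pics/scene.npz');W0=cloud(c0,c0['world_from_camera'])
print([ (v,c['color'][v,322].tolist(),W[v,322].round(3).tolist(),c0['color'][v,322].tolist(),W0[v,322].round(3).tolist()) for v in range(176,212,2)])
a=c['color'][130:230,270:380,::-1];b=c0['color'][130:230,270:380,::-1]
cv2.imwrite('pics/c3.png',cv2.resize(np.hstack([a,b]),(792,360),interpolation=cv2.INTER_CUBIC))
```

```text
[(176, [108, 107, 97], [0.517, -0.036, 0.237], [112, 48, 51], [0.759, -0.48, 0.02]), (178, [104, 102, 95], [0.515, -0.032, 0.233], [144, 51, 57], [0.759, -0.482, 0.01]), (180, [105, 104, 95], [0.517, -0.035, 0.225], [161, 76, 77], [0.741, -0.45, 0.017]), (182, [109, 107, 95], [0.512, -0.027, 0.223], [178, 126, 124], [0.733, -0.434, 0.016]), (184, [105, 102, 93], [0.515, -0.033, 0.214], [170, 73, 75], [0.723, -0.416, 0.016]), (186, [165, 77, 78], [0.712, -0.397, 0.018], [174, 78, 80], [0.717, -0.406, 0.013]), (188, [121, 64, 59], [0.525, -0.053, 0.191], [217, 109, 105], [0.525, -0.053, 0.191]), (190, [103, 18, 18], [0.518, -0.04, 0.191], [197, 42, 36], [0.52, -0.044, 0.19]), (192, [106, 15, 15], [0.514, -0.033, 0.189], [204, 47, 43], [0.515, -0.034, 0.188]), (194, [122, 31, 26], [0.511, -0.029, 0.185], [159, 37, 34], [0.512, -0.029, 0.185]), (196, [112, 24, 21], [0.51, -0.026, 0.18], [117, 23, 19], [0.511, -0.029, 0.178]), (198, [112, 24, 22], [0.512, -0.03, 0.172], [117, 26, 22], [0.51, -0.027, 0.173]), (200, [31, 7, 9], [0.515, -0.036, 0.161], [35, 21, 15], [0.517, -0.04, 0.16]), (202, [101, 83, 26], [0.514, -0.036, 0.155], [105, 85, 29], [0.515, -0.037, 0.155]), (204, [124, 104, 36], [0.508, -0.025, 0.155], [218, 184, 71], [0.508, -0.024, 0.156]), (206, [126, 106, 35], [0.509, -0.026, 0.147], [147, 122, 42], [0.507, -0.022, 0.15]), (208, [57, 59, 58], [0.505, -0.019, 0.145], [112, 114, 115], [0.503, -0.016, 0.147]), (210, [59, 60, 60], [0.498, -0.007, 0.146], [115, 117, 117], [0.498, -0.007, 0.146])]
```

View pics/c3.png

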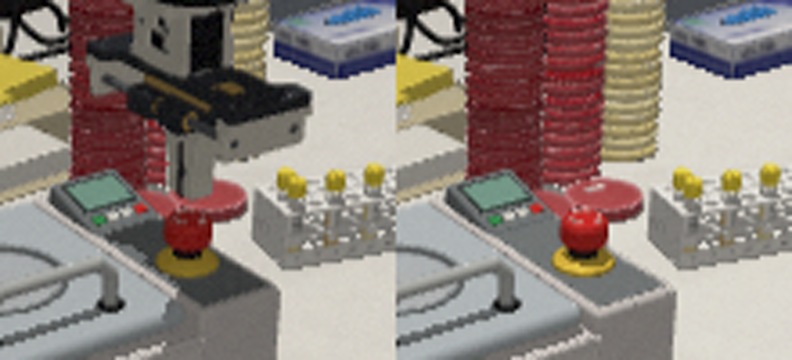

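The right half is the start and the left half is now. The fingertips at (195,190) are still about 15 mm above the untouched head at (188,232), so they're shorter than I assumed. I'll measure them in the tool frame.

Run:
```python
from h import *
for n in('w1','w2'):
    c=np.load(f'pics/{n}.npz');T=cloud(c,c['hand_eye'])
    m=(c['range_z']>0)&(np.abs(T[...,1])<.06)&(np.abs(T[...,0])<.03)&(T[...,2]>-.1)&(T[...,2]<.06)
    v,u=np.nonzero(m);p=T[m];print(n,len(p),p[:,2].max(),p[:,2].min())
    for zz in np.arange(-.06,.05,.01):
        k=p[np.abs(p[:,2]-zz)<.005];
        if len(k):print(round(zz,3),len(k),k.min(0).round(3),k.max(0).round(3))
c=np.load('pics/s3.npz');W=cloud(c,c['world_from_camera'])
P=W.reshape(-1,3);m=(np.hypot(P[:,0]-.524,P[:,1]+.0467)<.05)&(P[:,2]>.17)&(P[:,2]<.3)
for zz in np.arange(.17,.3,.01):
    k=P[m&(np.abs(P[:,2]-zz)<.005)]
    if len(k):print(round(zz,3),len(k),k.min(0).round(3),k.max(0).round(3))
print(r.get_state()['joints'],r.get_state()['tcp_pos'])
```

```text
w1 17242 -0.007551772023753789 -0.09999999107534263
-0.06 341 [-0.008 -0.024 -0.065] [ 0.01   0.022 -0.055]
-0.05 613 [-0.01  -0.024 -0.055] [ 0.004  0.022 -0.045]
-0.04 343 [-0.01  -0.034 -0.045] [ 0.012  0.032 -0.035]
-0.03 632 [-0.009 -0.035 -0.035] [ 0.012  0.033 -0.025]
-0.02 537 [ 0.001 -0.036 -0.025] [ 0.012  0.033 -0.015]
-0.01 197 [-0.004 -0.035 -0.015] [ 0.012  0.033 -0.008]
w2 19936 0.05999822483815778 -0.09999878638230582
-0.06 99 [-0.008 -0.005 -0.065] [ 0.007  0.003 -0.055]
-0.05 418 [-0.008 -0.005 -0.055] [ 0.004  0.003 -0.053]
-0.04 49 [ 0.009 -0.005 -0.041] [ 0.011  0.003 -0.035]
-0.03 186 [ 0.005 -0.007 -0.035] [ 0.012  0.005 -0.025]
-0.02 162 [ 0.009 -0.008 -0.025] [ 0.012  0.006 -0.015]
-0.01 77 [ 0.008 -0.008 -0.015] [ 0.011  0.006 -0.008]
0.01 248 [-0.013 -0.013  0.013] [0.013 0.01  0.015]
0.02 1048 [-0.014 -0.018  0.015] [0.019 0.019 0.025]
0.03 160 [ 0.007 -0.018  0.025] [0.019 0.018 0.035]
0.04 3 [ 0.016 -0.009  0.035] [ 0.018 -0.001  0.036]
0.17 19 [ 0.503 -0.052  0.17 ] [ 0.531 -0.025  0.175]
0.18 44 [ 0.501 -0.05   0.175] [ 0.536 -0.025  0.185]
0.19 63 [ 0.503 -0.062  0.185] [ 0.537 -0.026  0.192]
0.21 19 [ 0.505 -0.051  0.209] [ 0.541 -0.033  0.215]
0.22 37 [ 0.502 -0.048  0.216] [ 0.543 -0.026  0.225]
0.23 37 [ 0.503 -0.051  0.225] [ 0.542 -0.029  0.235]
0.24 46 [ 0.502 -0.051  0.235] [ 0.543 -0.029  0.245]
0.25 42 [ 0.501 -0.047  0.245] [ 0.543 -0.028  0.255]
0.26 39 [ 0.499 -0.045  0.255] [ 0.542 -0.028  0.265]
0.27 9 [ 0.495 -0.033  0.266] [ 0.515 -0.019  0.274]
0.28 34 [ 0.492 -0.029  0.278] [0.57  0.    0.285]
0.29 71 [ 0.492 -0.028  0.285] [0.569 0.001 0.295]
[ 1.62917823e+01  7.20597884e+00 -1.94769512e+01 -1.03456091e-03
 -6.33314477e+01 -4.04313528e+01] [ 0.52373754 -0.04674728  0.20072336]
```

The depth data shows the tips 8 mm behind the reported TCP, not 25 mm ahead of it. I'll use that measured offset: contact at TCP z of about 0.1825, and the grip centre 27 mm behind the TCP.

```bash
python3 -m crank '[[[0,0,0],[0,0,0.8],1],[[0,0,0],[0,0,0.8],1],[[0,0,0],[0,0,0],1]]';  python3 -m crank '[[[0,0,0],[0,0,0.2],1],[[0,0,0],[0,0,0.2],1],[[0,0,0],[0,0,0],1]]'; python3 -m crank '[[[0,0,0],[0,0,0.2],1],[[0,0,0],[0,0,0],1]]'; python3 -m crank '[[[0,0,0],[0,0,0.2],1],[[0,0,0],[0,0,0],1]]'
```

```text
time_s: 5.1
tcp_pos: [0.5228, -0.0468, 0.1832]
eef_rot: [179.9, -0.1, -114.2]
contact_force: [-0.4, 0.3, 0.0]
gripper_width: 0.0003
gripper_force: 0.0
time_s: 5.4
tcp_pos: [0.5241, -0.0468, 0.1814]
eef_rot: [-180.0, 0.0, -114.1]
contact_force: [-3.0, 0.8, 7.5]
gripper_width: 0.0005
gripper_force: 3.4
time_s: 5.6
tcp_pos: [0.5239, -0.0467, 0.179]
eef_rot: [-180.0, 0.0, -114.1]
contact_force: [0.3, -1.1, -0.3]
gripper_width: 0.0002
gripper_force: 0.3
time_s: 5.8
tcp_pos: [0.5237, -0.0467, 0.1765]
eef_rot: [180.0, -0.0, -114.1]
contact_force: [-0.7, 0.1, -0.0]
gripper_width: 0.0003
gripper_force: 0.0
```

```bash
python3 -m crank '[[[0,0,0],[0,0,0.2],1],[[0,0,0],[0,0,0],1],[[0,0,0],[0,0,0],1],[[0,0,0],[0,0,0],1]]'
```

```text
time_s: 6.2
tcp_pos: [0.5241, -0.0468, 0.1757]
eef_rot: [-179.9, 0.0, -114.1]
contact_force: [-2.9, 0.4, 7.2]
gripper_width: 0.0003
gripper_force: 3.8
```

```bash
python3 -m crank '[[[0,0,0],[0,0,-1.5],1],[[0,0,0],[0,0,-1.5],-0.5],[[0,0,0],[0,0,0],-0.5],[[0,0,0],[0,0,0],-0.5],[[0,0,0],[0,0,0],-0.5],[[0,0,0],[0,0,0],-0.5]]' 20
python3 -m crank '[[[0,0,0],[0,0,1.5],-0.5],[[0,0,0],[0,0,1.5],-0.5],[[0,0,0],[0,0,1.5],-0.5],[[0,0,0],[0,0,1.2],-0.5],[[0,0,0],[0,0,0],-0.5]]'
python3 -m crank '[[[0,0,0],[0,0,0],0.5],[[0,0,0],[0,0,0],0.5],[[0,0,0],[0,0,0],0.5],[[0,0,0],[0,0,0],0.5],[[0,0,0],[0,0,0],0.5]]'
```

```text
time_s: 6.8
tcp_pos: [0.5234, -0.0468, 0.2041]
eef_rot: [179.9, -0.0, -114.1]
contact_force: [0.1, -0.0, -0.2]
gripper_width: 0.035
gripper_force: 0.0
time_s: 7.3
tcp_pos: [0.5226, -0.0469, 0.1459]
eef_rot: [179.8, -0.1, -114.2]
contact_force: [0.1, -0.8, -0.2]
gripper_width: 0.0652
gripper_force: 0.0
time_s: 7.8
tcp_pos: [0.523, -0.0463, 0.1483]
eef_rot: [179.9, 0.0, -114.2]
contact_force: [-5.1, 3.8, 6.0]
gripper_width: 0.0386
gripper_force: 20.0
```

```bash
python3 -m crank '[[[0,0,8.4],[0,0,-0.07],0.5],[[0,0,8.4],[0,0,-0.08],0.5],[[0,0,8.4],[0,0,-0.08],0.5],[[0,0,8.4],[0,0,-0.1],0.5],[[0,0,8.4],[0,0,-0.1],0.5],[[0,0,2],[0,0,0],0.5],[[0,0,0],[0,0,0],0.5]]'
python3 -c "
from h import *
s=r.get_state();print(s['moment'],s['contact_force']);cap('wrist','w3')
cv2.imwrite('pics/c4.png',cv2.resize(cv2.imread('pics/w3.png')[140:340,150:400],(500,400)))"
```

```text
time_s: 8.5
tcp_pos: [0.5226, -0.0459, 0.1524]
eef_rot: [179.9, -0.1, -158.2]
contact_force: [-6.2, 6.1, 4.8]
gripper_width: 0.0388
gripper_force: 20.0
[2.27040457 2.30952225 0.08242418] [-6.21065255  6.14597328  4.82899731]
```

View pics/c4.png

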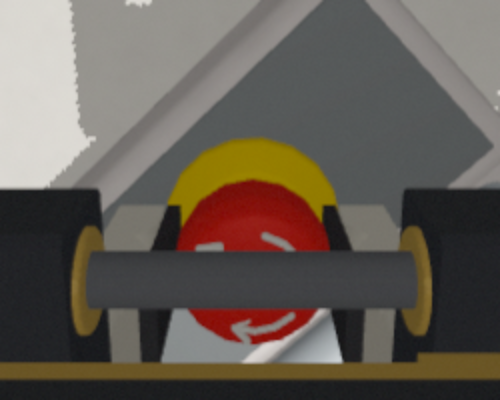

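The fingers hold the head squarely at (250,260), and the 0.08 N m moment matches the return spring. I'll let go, rise, and check the head.

```bash
python3 -m crank '[[[0,0,0],[0,0,0],-0.5],[[0,0,0],[0,0,0],-0.5],[[0,0,0],[0,0,0],-0.5],[[0,0,0],[0,0,0],-0.5],[[0,0,0],[0,0,-2],-0.5],[[0,0,0],[0,0,-4],-0.5],[[0,0,0],[0,0,-4],-0.5],[[0,0,0],[0,0,-4],-0.5]]'
python3 -m crank '[[[0,0,-8.4],[0,0,0],-0.6],[[0,0,-8.4],[0,0,0],-0.6],[[0,0,-8.4],[0,0,0],-0.6],[[0,0,-8.4],[0,0,0],-0.6],[[0,0,-8.4],[3.5,0,-2],-0.6],[[0,0,-1.2],[0,0,0],-0.6],[[0,0,0],[0,0,0],-0.6],[[0,0,0],[0,0,0],-0.6]]'
python3 - <<'E'
from h import *
s=r.get_state();c=cap('wrist','w4'); W=cloud(c,wtool(s)@c['hand_eye']); h=cv2.cvtColor(c['color'],cv2.COLOR_RGB2HSV).astype(int)
H,S,V=h[...,0],h[...,1],h[...,2];print(s['tcp_pos'],s['eef_rot'])
near=(np.abs(W[...,:2]-[.52,-.041]).max(-1)<.06)&(W[...,2]>.12)&(W[...,2]<.21)
p=W[near&((H<8)|(H>172))&(S>150)&(W[...,2]>.17)];print(len(p),np.percentile(p[:,2],[50,90,99]))
m=(W[...,2]>.176)&(W[...,2]<.205)&(np.hypot(W[...,0]-.56,W[...,1]-.104)<.08)
p=W[m];print(len(p));
if len(p): print(np.median(p,0),cv2.minAreaRect(p[:,:2].astype(np.float32)),np.percentile(p[:,2],[50,95]))
E
```

```text
time_s: 9.35
tcp_pos: [0.5236, -0.0469, 0.2937]
eef_rot: [-180.0, -0.0, -158.1]
contact_force: [1.0, -0.0, -0.3]
gripper_width: 0.0659
gripper_force: 0.0
time_s: 10.15
tcp_pos: [0.5039, -0.0754, 0.3117]
eef_rot: [180.0, 0.0, -115.1]
contact_force: [0.4, 0.1, -0.7]
gripper_width: 0.0699
gripper_force: 0.0
[ 0.50394395 -0.0754075   0.31172688] [ 1.79971691e+02  8.04427781e-04 -1.15056759e+02]
969 [0.18822929 0.18999549 0.19088685]
92
[0.53445794 0.05258489 0.18166882] ((0.534969687461853, 0.052434615790843964), (0.00814890954643488, 0.011672298423945904), 72.51299285888672) [0.18166882 0.18497068]
```

View pics/w4.png

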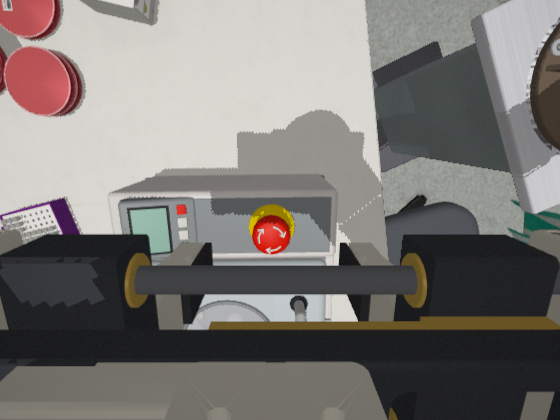

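The head is out at z 0.191 and its arrows are back in their starting orientation at (271,236). Now to the handle.

```bash
python3 -m crank '[[[0,0,0],[-4.6,0.6,0],-0.6],[[0,0,0],[-4.6,0.6,0],-0.6],[[0,0,0],[-4.7,0.6,0],-0.6],[[0,0,0],[-4.7,0.7,0],-0.6],[[0,0,0],[0,0,2],-0.6],[[0,0,0],[0,0,2],-0.6],[[0,0,0],[0,0,2],-0.6],[[0,0,0],[0,0,0],-0.6]]'
python3 - <<'E'
from h import *
s=r.get_state();c=cap('wrist','w5');d=cap('top','t5');e=cap('scene','s5')
for c,T in((c,wtool(s)@c['hand_eye']),(d,d['world_from_camera']),(e,e['world_from_camera'])):
    W=cloud(c,T);m=(W[...,2]>.178)&(W[...,2]<.203)&(np.hypot(W[...,0]-.56,W[...,1]-.104)<.075)
    p=W[m];print(len(p))
    if len(p)>5: print(np.median(p,0),cv2.minAreaRect(p[:,:2].astype(np.float32)),np.percentile(p[:,2],[50,95]))
E
```

```text
time_s: 11.0
tcp_pos: [0.5581, 0.1038, 0.2486]
eef_rot: [179.7, -0.3, -115.0]
contact_force: [-0.1, -0.2, -0.5]
gripper_width: 0.0697
gripper_force: 0.0
1871
[0.55102033 0.08971762 0.19408712] ((0.5520654916763306, 0.09204014390707016), (0.0922691747546196, 0.012002412229776382), 65.71454620361328) [0.19408712 0.19591865]
23
[0.53266307 0.06372005 0.19104641] ((0.5330444574356079, 0.0627107247710228), (0.02460368163883686, 0.01151567418128252), 63.1032829284668) [0.19104641 0.19609917]
179
[0.55471209 0.11216452 0.19176188] ((0.5536613464355469, 0.10787037014961243), (0.11752200871706009, 0.011795996688306332), 65.08908081054688) [0.19176188 0.19680251]
```

View pics/w5.png

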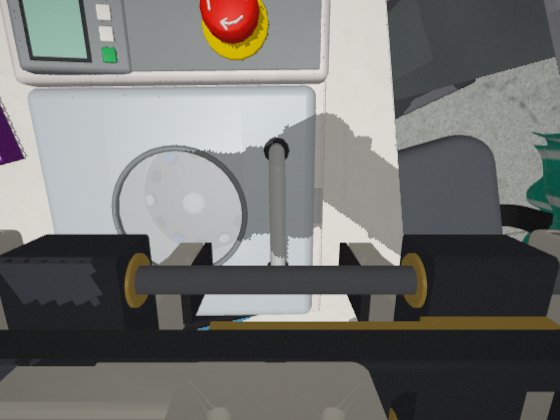

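The bar at (278,205) runs midway between the fingers. Descend and pinch it.

```bash
python3 -m crank '[[[0,0,0],[0,0,2.2],-0.6],[[0,0,0],[0,0,2.2],-0.6],[[0,0,0],[0,0,2.2],-0.6],[[0,0,0],[0,0,1.9],-0.6],[[0,0,0],[0,0,0],-0.6],[[0,0,0],[0,0,0],1],[[0,0,0],[0,0,0],1],[[0,0,0],[0,0,0],1]]' 20
python3 -m crank '[[[0,0,0],[0,0,0],1],[[0,0,0],[0,0,0],1],[[0,0,0],[0,0,0],1],[[0,0,0],[0,0,0],1],[[0,0,0],[0,0,0],1]]'
python3 - <<'E'
import numpy as np
R=np.hypot(.194,.05);a0=np.arctan2(.05,.194)
p=lambda t:np.array([.194-R*np.cos(a0+t),R*np.sin(a0+t)-.05])*100  # back(+x cent), up cm
for t in np.arange(0,1.0,.05): print(round(t,2),p(t).round(2),(p(t)-p(t-.05)).round(2))
E
```

```text
time_s: 11.95
tcp_pos: [0.5605, 0.104, 0.1686]
eef_rot: [-179.9, 0.1, -114.9]
contact_force: [0.0, 0.1, -0.2]
gripper_width: 0.0516
gripper_force: 0.0
time_s: 12.45
tcp_pos: [0.5572, 0.1046, 0.1669]
eef_rot: [179.7, -0.0, -115.0]
contact_force: [-25.7, 17.2, 18.3]
gripper_width: 0.0115
gripper_force: 15.3
0.0 [ 0. -0.] [0.23 0.98]
0.05 [0.27 0.96] [0.27 0.96]
0.1 [0.6  1.91] [0.32 0.95]
0.15 [0.97 2.84] [0.37 0.93]
0.2 [1.38 3.75] [0.42 0.91]
0.25 [1.84 4.64] [0.46 0.89]
0.3 [2.34 5.51] [0.5  0.87]
0.35 [2.89 6.35] [0.55 0.84]
0.4 [3.48 7.16] [0.59 0.81]
0.45 [4.11 7.94] [0.63 0.78]
0.5 [4.77 8.69] [0.67 0.75]
0.55 [5.47 9.4 ] [0.7  0.71]
0.6 [ 6.21 10.08] [0.74 0.68]
0.65 [ 6.98 10.72] [0.77 0.64]
0.7 [ 7.78 11.32] [0.8 0.6]
0.75 [ 8.61 11.88] [0.83 0.56]
0.8 [ 9.47 12.4 ] [0.86 0.52]
0.85 [10.35 12.87] [0.88 0.47]
0.9 [11.26 13.3 ] [0.9  0.43]
0.95 [12.18 13.69] [0.93 0.38]
```

```bash
python3 -m crank '[[[0,0,0],[0,0.25,-0.1],1],[[0,0,0],[0,0,0],1],[[0,0,0],[0,0,0],1]]'
```

```text
time_s: 12.75
tcp_pos: [0.5569, 0.1049, 0.1673]
eef_rot: [179.9, -0.0, -114.9]
contact_force: [0.2, 2.5, -5.5]
gripper_width: 0.0112
gripper_force: 20.0
```

```bash
python3 -m crank '[[[0,0,0],[0,-0.27,-0.96],1],[[0,0,0],[0,-0.32,-0.95],1],[[0,0,0],[0,-0.37,-0.93],1],[[0,0,0],[0,-0.42,-0.91],1],[[0,0,0],[0,-0.46,-0.89],1],[[0,0,0],[0,-0.5,-0.87],1],[[0,0,0],[0,0,0],1],[[0,0,0],[0,0,0],1]]' 25
python3 - <<'E'
from h import *
s=r.get_state();p0=np.array([.5569,.1049,.1673]);d=s['tcp_pos']-p0;x=np.array([.9063,-.4226])
print('back,up',x@d[:2],d[2],'side',np.array([.4226,.9063])@d[:2],s['moment'])
e=cap('scene','s6');W=cloud(e,e['world_from_camera']);m=(np.hypot(W[...,0]-.58,W[...,1]-.1)<.1)&(W[...,2]>.2)
E
```

```text
time_s: 13.55
tcp_pos: [0.5788, 0.095, 0.2247]
eef_rot: [-180.0, 0.1, -115.0]
contact_force: [-4.9, 5.5, -0.0]
gripper_width: 0.011
gripper_force: 25.0
back,up 0.023979539439315085 0.057417616397494764 side 0.0002824422091153976 [ 2.10016349  1.91490531 -0.00373088]
```

```bash
python3 -m crank '[[[0,0,0],[0,-0.55,-0.84],1],[[0,0,0],[0,-0.59,-0.81],1],[[0,0,0],[0,-0.63,-0.78],1],[[0,0,0],[0,-0.67,-0.75],1],[[0,0,0],[0,-0.7,-0.71],1],[[0,0,0],[0,-0.74,-0.68],1],[[0,0,0],[0,0,0],1],[[0,0,0],[0,0,0],1]]'
cat >> h.py <<'E'
def lid(f):
    # lid angle from the plane of lid's top, seen by scene camera
    e=cap('scene',f);W=cloud(e,e['world_from_camera']).reshape(-1,3)
    o=np.array([.6233,.0363]);x=np.array([.9063,-.4226]);y=np.array([.4226,.9063])
    q=np.c_[(W[:,:2]-o)@x,(W[:,:2]-o)@y,W[:,2]]
    m=(q[:,1]>.03)&(q[:,1]<.14)&(q[:,0]>-.13)&(q[:,0]<.13)&(q[:,2]>.155)
    q=q[m]; a=np.arctan2(q[:,2]-.14,.108-q[:,0]); rr=np.hypot(q[:,2]-.14,.108-q[:,0])
    hist,ed=np.histogram(a[(rr>.05)&(rr<.25)],bins=np.arange(0,1.6,.05)); print('angle hist',[(round(b,2),int(n)) for n,b in zip(hist,ed) if n>10])
    s=r.get_state(); t=s['tcp_pos']; g=np.r_[(t[:2]-o)@x,(t[:2]-o)@y,t[2]+.024]
    print('grip at',g.round(4),'R',np.hypot(.108-g[0],g[2]-.14),'theta',np.arctan2(g[2]-.14,.108-g[0])-np.arctan2(.05,.194),'F',s['contact_force'])
E
python3 -c "
from h import *
lid('s7');cv2.imwrite('pics/c7.png',cv2.resize(cv2.imread('pics/s7.png')[90:300,180:400],(660,600))[:, :])"
```

```text
time_s: 14.4
tcp_pos: [0.6145, 0.0788, 0.2721]
eef_rot: [-179.9, 0.2, -114.9]
contact_force: [-5.9, 6.1, 5.8]
gripper_width: 0.0111
gripper_force: 25.0
angle hist [(np.float64(0.35), 12), (np.float64(0.4), 29), (np.float64(0.45), 42), (np.float64(0.5), 154), (np.float64(0.55), 202), (np.float64(0.6), 120), (np.float64(0.65), 20), (np.float64(0.7), 23), (np.float64(0.75), 57), (np.float64(0.8), 108), (np.float64(0.85), 40), (np.float64(0.9), 38), (np.float64(0.95), 26), (np.float64(1.0), 12), (np.float64(1.1), 11), (np.float64(1.3), 89)]
grip at [-0.026   0.0348  0.2959] R 0.20562755053721066 theta 0.6085974932519554 F [-6.99378141  6.39630162  6.74860837]
```

View pics/c7.png

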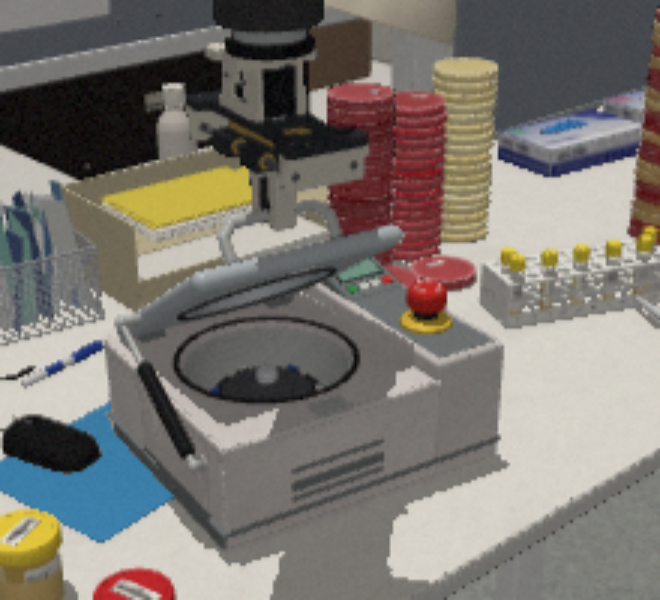

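The bar is between the fingertips at (270,225), and the lid is open to about 0.60 rad. Keep going past balance.

```bash
python3 -m crank '[[[0,0,0],[0,-0.77,-0.62],1],[[0,0,0],[0,-0.8,-0.58],1],[[0,0,0],[0,-0.83,-0.55],1],[[0,0,0],[0,-0.86,-0.51],1],[[0,0,0],[0,-0.88,-0.46],1],[[0,0,0],[0,-0.9,-0.42],1],[[0,0,0],[0,-0.93,-0.38],1],[[0,0,0],[0,0,0],1]]'
python3 -m crank '[[[0,0,0],[0,0,0],1],[[0,0,0],[0,0,0],1],[[0,0,0],[0,0,0],1]]'
python3 -c "
from h import *
lid('s8')"
```

```text
time_s: 15.25
tcp_pos: [0.6706, 0.0529, 0.3074]
eef_rot: [-179.7, 0.2, -114.9]
contact_force: [0.9, 4.9, 5.8]
gripper_width: 0.0112
gripper_force: 25.1
time_s: 15.55
tcp_pos: [0.6696, 0.0533, 0.3071]
eef_rot: [-179.7, 0.2, -114.9]
contact_force: [1.0, 4.0, 5.0]
gripper_width: 0.0109
gripper_force: 25.1
angle hist [(np.float64(0.65), 24), (np.float64(0.7), 58), (np.float64(0.75), 82), (np.float64(0.8), 123), (np.float64(0.85), 573), (np.float64(0.9), 347), (np.float64(0.95), 131), (np.float64(1.05), 29), (np.float64(1.1), 88), (np.float64(1.15), 81), (np.float64(1.2), 19), (np.float64(1.25), 41), (np.float64(1.3), 17)]
grip at [0.0348 0.0351 0.3311] R 0.20462326820038473 theta 0.9525568220604522 F [0.420094   5.10374402 5.58104793]
```

```bash
python3 -m crank '[[[0,0,0],[0,0.47,0.19],1],[[0,0,0],[0,0.93,0.4],1],[[0,0,0],[0,0.9,0.43],1],[[0,0,0],[0,0.88,0.48],1],[[0,0,0],[0,0.86,0.52],1],[[0,0,0],[0,0.83,0.55],1],[[0,0,0],[0,0,0],1],[[0,0,0],[0,0,0],1]]'
python3 -m crank '[[[0,0,0],[0,0,0],1],[[0,0,0],[0,0,0],1],[[0,0,0],[0,0,0],1],[[0,0,0],[0,0,0],1]]'
python3 -c "
from h import *
lid('s9');cv2.imwrite('pics/c9.png',cv2.resize(cv2.imread('pics/s9.png')[90:300,180:400],(660,600)))"
```

```text
time_s: 16.4
tcp_pos: [0.6227, 0.0744, 0.2777]
eef_rot: [179.9, -0.0, -114.9]
contact_force: [-1.4, 5.2, 3.4]
gripper_width: 0.0113
gripper_force: 25.0
time_s: 16.8
tcp_pos: [0.6236, 0.074, 0.2784]
eef_rot: [180.0, -0.0, -114.9]
contact_force: [-1.4, 6.1, 4.5]
gripper_width: 0.0109
gripper_force: 25.0
angle hist [(np.float64(0.4), 14), (np.float64(0.45), 36), (np.float64(0.5), 53), (np.float64(0.55), 133), (np.float64(0.6), 292), (np.float64(0.65), 179), (np.float64(0.7), 11), (np.float64(0.75), 18), (np.float64(0.8), 52), (np.float64(0.85), 102), (np.float64(0.9), 59), (np.float64(0.95), 35), (np.float64(1.0), 31), (np.float64(1.05), 14), (np.float64(1.15), 12), (np.float64(1.35), 85), (np.float64(1.4), 12)]
grip at [-0.0157  0.0343  0.3024] R 0.2041183024876282 theta 0.6675943301426074 F [-1.71608659  5.3361231   4.86694796]
```

View pics/c9.png

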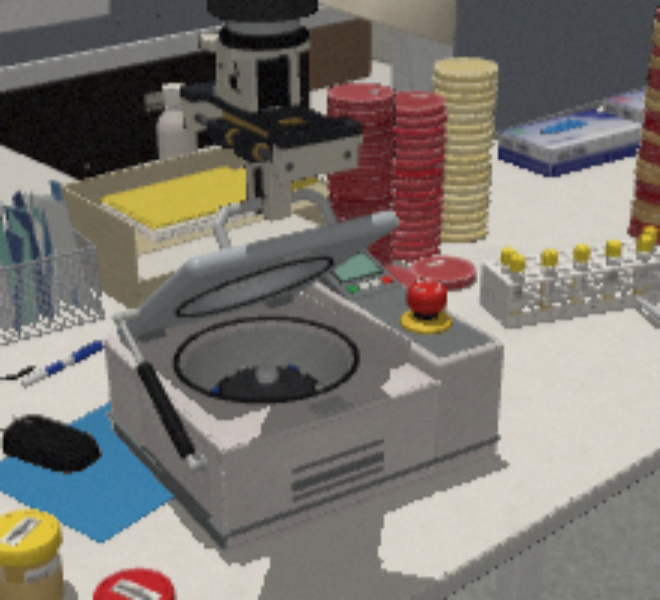

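The lid is held by the bar at about 0.67 rad, the button is out at (427,300), and everything around the centrifuge is where it was. Handing in.

```bash
python3 -c "
from plant import r
print(r.close_job())"
```

```text
the job is handed in; nothing more can be done
None
```

I pressed the stop button until it latched, twisted it free and saw it spring back out. I then raised the lid to about 0.95 rad, eased it back, and handed in still holding it by the handle at about 0.67 rad; no verdict was reported.

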